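# Clamp the sleeve board on the ledge

## Robot

A 6-joint arm with a two-finger parallel gripper is mounted at the origin on the work surface. World frame = base frame: x ahead of the robot, y to its left, z up, the work surface at z = 0. Lengths are in m, angles in rad, forces in N, time in s.
With the tool pointing down it reaches from about 0.375 to 0.9 m from the base axis. Payload 3.1 kg.
Tool frame: the origin (TCP) lies on the centre line of the jaws, within the pads' length; the fingertips stand 19 mm ahead of it and the grasp point (between the pads) is the TCP; z points along the fingers, y is the line along which they close (so a half turn about z gives the same grasp; the last joint's range is limited). The gripper opens to 85 mm and grips with 20 to 120 N. Pads are 22 mm wide; open, the fingers measure 114 mm over their backs; the gripper's body (76 mm by 85 mm) begins 54 mm behind the grasp point. The pads swing forward as they close: fully open they stand 13 mm farther back than shut.
Start: joints at [0.987, 0.527, 1.433, -0, 1.181, -0.178], TCP at [0.247, 0.574, 0.25] pointing down, gripper open.
Joint ranges: [-3.08, 3.08], [-0.75, 2.2], [0.22, 2.44], [-1.43, 4.57], [0, 2.65], [-2.85, 2.85]. Speed limits (rad/s): [2.79, 2.79, 3.14, 3.14, 3.14, 3.14].

## Interface

Orientations are given as a unit quaternion [x, y, z, w].
In Python, from station import manip gives the robot as it stands.
- The arm moves only by the tool servo_tool, never from a script. Its argument "rows" is a list that holds one entry, the list of rows, each a list of 7 numbers: the turn, a rotation vector about the tool's x, y, z in degrees, then the shift along the tool's x, y, z in m, then the gripper command: -1 is shut, 1 is fully open, values between are in proportion. In form: [[[wx, wy, wz, tx, ty, tz, jaw], ...]]. A call has 1 to 8 rows; each row shifts and turns the commanded pose from where the row before left it, along the tool's axes as they then stand; what a row does not reach is not made up. A row lasts 1/12 s, in which the tool goes at most 41.7 mm and 7.16 degrees, less where a joint would pass 70% of its speed; a pose out of reach is approached as far as the arm can. A call is refused whole if a number of a shift passes 0.0417 or a number of a turn 7.16, either way. A call with a gripper value outside its range is refused whole. The fingers move at their own pace and stop on an object; "squeeze" is the grip in N (left out, the last holds). Time passes only in rows, so rows that do not move let the fingers close. It gives the time, the measured TCP pose, the force, the opening and the grip force at its end, in the units of the state.
- manip.sense(): the state, without advancing time (a new reading comes with each control period).
- manip.snapshot(name): name is "scene" or "top" or "wrist"; returns the picture (480x640x3 uint8, blue, green, red); there is no depth.
- manip.camera_info(name): a dict with "K" (3x3 intrinsics, pixels), "camera_from_world" (4x4, takes a point from world to camera coordinates). Camera axes: x right, y down, z forward; pixel columns grow to the right and rows downward; lengths in m; the calibration is good to about 2 mm. The wrist camera is an equidistant fisheye: a pixel r from the principal point sees the ray r / f radians off the axis. A picture is of the moment at which its call begins: read the wrist's pose just before it. camera_info takes no time and is no camera call; for the wrist camera it gives the pose at the moment of the call.
- manip.sign_off(): hands the job in; it is judged then, once.
The state is a dict: "t": time; "q": joint angles; "qd": joint speeds; "tau": joint torques, N m; "tcp_pos": TCP position; "tool_rot": TCP orientation; "force": force on the tool from outside, world axes, zero at the start; "ft_torque": the same for the moment, N m; "finger_gap": opening from 0.0 (shut) to 1.0 (fully open); "gripper_force": force on a finger pad.
Only numpy, scipy, OpenCV 4.12 (cv2) and the standard library are available. Lean on these libraries where they do the work, as an engineer would, in place of code of your own. Each camera call takes 0.05 s, during which the arm holds its last target. There are 200 camera calls.

## Task

Slide the folded sleeve board fully home under the clamp bar, its wide end against the stop, then screw the bar down on it with the two hand knobs, turning them alternately a little at a time so that the bar always stays nearly square. Finish with the bar level and holding the board firmly, both rubber feet squashed by about 2 mm (some 40 N on each) and no tighter; leave the jug, the thimble and the hanger bin where they are.

Things in the scene. Friction and masses are not known exactly. Their poses are not given: they have to be found in the camera images.
- clamp: Grey cast base of a twin-screw hold-down clamp, fixed on the pine ledge. Origin on the ledge midway between the screws; x along the bar from near to far screw, y to where the board comes in (the robot's left), z up. Screws at x = -85 and +85 mm, y = 0, on 44 x 60 x 14 mm foot blocks; between the blocks is a 126 mm gap for the board, which lies on the ledge itself.
- stop (a point): Middle of the face of the stop, a 120 mm wide, 34 mm high upright on the base, at y = -40 mm and 17 mm above the ledge in the clamp's frame. Its axes are those of the clamp; the face looks to +y.
- near_knob (a point): Wing knob on the screw nearer to the robot (clamp x = -85 mm): black, with an upright grip bar 52 mm long (along this point's x axis), 13 mm thick and 29 mm high, 89 to 118 mm above the ledge, over a 30 mm round hub. This point: on the vertical axis, 103.5 mm up. It turns in place. Clockwise from above lowers this end of the bar, 16 mm per full turn (2.55 mm per rad).
- far_knob (a point): The same knob on the far screw (clamp x = +85 mm). Both knobs drag with about 0.16 Nm when running free; each newton with which the screw presses its end of the bar down adds about 2.5 mNm. They stay where they are left (up to some 60 N on a screw).
- bar: Aluminium clamp bar, 204 x 30 x 22 mm (x, y, z), threaded on both screws; origin at its centre, z vertical when square. It starts square, with its underside 52 mm and its top 74 mm above the ledge. It may never tilt by more than 0.035 rad (one end 6 mm lower, screw to screw: under half a turn of one knob), or it bites the threads.
- bar_near (a point): Middle of the bar's top edge at its end nearer to the robot (bar x = -100 mm, top face). Under the bar, at bar x = -42 and +42 mm, are two black rubber feet 22 mm across, reaching 10 mm below its underside when unloaded; each yields about 1 mm per 20 N.
- bar_far (a point): Middle of the bar's top edge at its end further from the robot (bar x = +100 mm, top face).
- board: Loose folded sleeve board: two aluminium leaves with folded tube legs between, 400 mm long (its y), 110 mm wide at the square heel (-y), tapering to 64 mm at the round nose (+y, radius 32 mm), 0.7 to 1 kg; origin at the centre of its underside. It is 37 to 40 mm thick: the stiff fold never closes quite alike, and clamping does not close it further. The heel starts 25 to 55 mm short of the stop.
- board_heel (a point): Middle of the square heel's end face, board y = -200 mm, 17 mm above the ledge. Home is when it touches the stop.
- board_nose (a point): Tip of the round nose, board y = +200 mm, 17 mm above the ledge. Both leaves have the same outline; 35 mm back from this tip the board is 64 to 65 mm wide and can be gripped across.
- jug: Loose red plastic measuring jug, 104 mm across, 135 mm high, 0.16 kg, handle on its +y side; origin under its centre. To be left alone.
- thimble: Loose stainless thimble, 20 mm across, 23 mm high, mouth down; origin under its centre. To be left alone.
- bin: White tilt-out bin for stray hangers, fixed on the ledge, about 180 x 300 mm and 150 mm high, two hangers in it; origin under its centre. To be left alone.
Mind the look-alikes: they are no part of the job. There is more than one size of the clamp; the one meant has the size given above.

How it is judged:
By the outcome, as a careful person would: the job done as asked, in the order asked, and still so for the second after the job is handed in, with the robot touching nothing.
It also fails if it takes over 72 s, if anything falls off the work surface, if the arm or the gripper's body presses on something with over 40 N, if the wrist force passes 120 N, or if a joint passes its speed limit or range.

## Working session

There is one attempt and no reset: what is moved stays moved. The work goes in short steps, Python scripts to look and compute and a tool call to move; the robot and the scene stay as the last step left them, time stands still between calls to the robot, and variables do not carry over. Pictures are saved under pics/ and viewed, at most 10 in all, crops included, and the job is handed in when it is done.

Besides the shell and the picture viewer there is one more tool, called after "Emit:" as name(argument=value, ...), one argument or row to a line, values as JSON. servo_tool: Moves the arm, as the interface text tells. Its arguments: {"type":"object","properties":{"rows":{"type":"array","items":{"type":"array","items":{"type":"array","items":{"type":"number"}}}},"squeeze":{"type":"number"}},"required":["rows"]}

```bash
ls; mkdir -p pics; python3 - <<'E'
from station import manip
import cv2,numpy as np
s=manip.sense();print({k:np.round(v,3).tolist() for k,v in s.items()})
a=manip.snapshot("scene");b=manip.snapshot("top")
cv2.imwrite("pics/scene.png",a);cv2.imwrite("pics/top.png",b)
for n in("scene","top","wrist"):
  c=manip.camera_info(n);print(n,np.round(c["K"],1).tolist(),np.round(c["camera_from_world"],4).tolist())
E
```

```text
pics
{'t': 0.0, 'q': [0.986, 0.528, 1.434, 0.0, 1.181, -0.178], 'qd': [0.002, 0.002, 0.0, 0.001, 0.002, 0.0], 'tau': [-0.001, -44.235, -17.802, -0.0, 0.009, 0.0], 'tcp_pos': [0.246, 0.574, 0.249], 'tool_rot': [0.202, 0.979, -0.001, -0.0], 'force': [-1.235, 0.769, -0.02], 'ft_torque': [0.055, -0.012, 0.016], 'gripper_force': 0.0, 'finger_gap': 1.001}
scene [[539.3, 0.0, 312.1], [0.0, 539.3, 235.7], [0.0, 0.0, 1.0]] [[0.4438, 0.8961, 0.0049, -0.2449], [0.496, -0.241, -0.8342, -0.2108], [-0.7464, 0.3726, -0.5514, 1.4787], [0.0, 0.0, 0.0, 1.0]]
top [[452.2, 0.0, 323.4], [0.0, 452.2, 242.1], [0.0, 0.0, 1.0]] [[0.0502, -0.9987, -0.0002, -0.0452], [-0.9726, -0.0488, -0.2273, 0.5789], [0.227, 0.0116, -0.9738, 0.9403], [0.0, 0.0, 0.0, 1.0]]
wrist [[371.6, 0.0, 324.0], [0.0, 371.6, 238.1], [0.0, 0.0, 1.0]] [[0.3951, 0.9186, -0.0023, -0.6232], [0.8712, -0.3739, 0.3183, -0.0407], [0.2915, -0.1278, -0.948, 0.3809], [0.0, 0.0, 0.0, 1.0]]
```

View pics/scene.png

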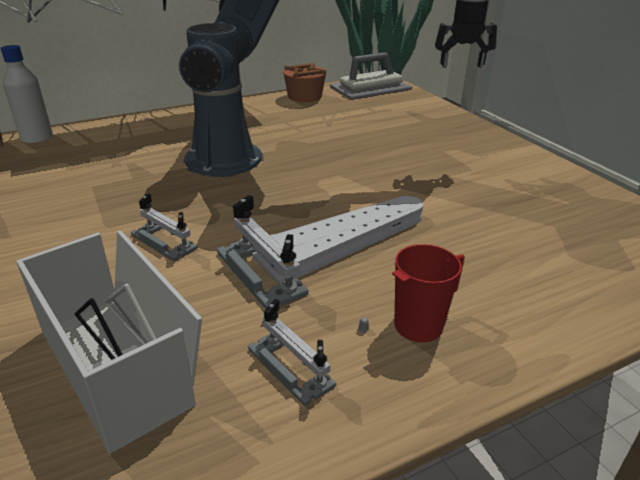

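View pics/top.png

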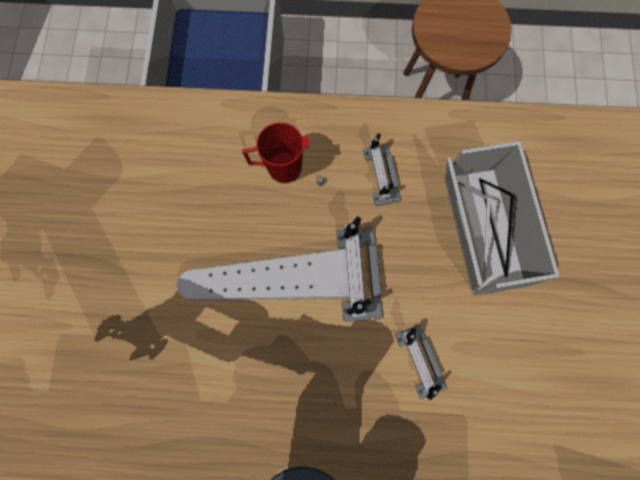

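The scene view shows the large clamp (bar about (243,210)–(290,265)) with the board in it, two small look-alike clamps, a red jug at (425,290), a thimble at (363,325) and the bin. In the top view the knobs are at about (352,228) far and (359,307) near, and the board's nose is at (178,285).

```bash
cat > h.py <<'E'
from station import manip
import cv2,numpy as np
from scipy.spatial.transform import Rotation as R
def ray(n,px,ci=None):
    c=ci or manip.camera_info(n);K=np.array(c["K"]);T=np.array(c["camera_from_world"])
    d=np.array([(px[0]-K[0,2])/K[0,0],(px[1]-K[1,2])/K[1,1],1.])
    if n=="wrist":
        r=np.hypot(d[0],d[1]);d=np.array([d[0]/r*np.sin(r),d[1]/r*np.sin(r),np.cos(r)]) if r>1e-9 else d
    return -T[:3,:3].T@T[:3,3],T[:3,:3].T@d
def onz(n,px,z,ci=None):
    o,d=ray(n,px,ci);return o+d*(z-o[2])/d[2]
def proj(n,p,ci=None):
    c=ci or manip.camera_info(n);K=np.array(c["K"]);T=np.array(c["camera_from_world"])
    q=T[:3,:3]@p+T[:3,3]
    if n=="wrist":
        t=np.arctan2(np.hypot(q[0],q[1]),q[2])/np.hypot(q[0],q[1]);x,y=q[:2]*t
    else:x,y=q[:2]/q[2]
    return np.array([K[0,0]*x+K[0,2],K[1,1]*y+K[1,2]])
def st():
    s=manip.sense();print({k:np.round(s[k],4).tolist() for k in("t","tcp_pos","tool_rot","q","force","ft_torque","finger_gap","gripper_force")});return s
E
python3 - <<'E'
from h import *
b=cv2.imread("pics/top.png")
cv2.imwrite("pics/c1.png",np.hstack([cv2.resize(b[215:330,325:395],None,fx=5,fy=5,interpolation=cv2.INTER_CUBIC),cv2.resize(b[257:315,170:230],None,fx=7,fy=7,interpolation=cv2.INTER_CUBIC)[:406].repeat(1,0) if 0 else np.pad(cv2.resize(b[257:315,170:230],None,fx=7,fy=7,interpolation=cv2.INTER_CUBIC),((0,575-406),(0,0),(0,0)))]))
for n,p,z in(("far",(352,228),.11),("near",(359,307),.11),("nose",(178,285),.038)):print(n,onz("top",p,z).round(4))
E
```

```text
far [ 0.6044 -0.0763  0.11  ]
near [ 0.4369 -0.0967  0.11  ]
nose [0.4721 0.3049 0.038 ]
```

View pics/c1.png

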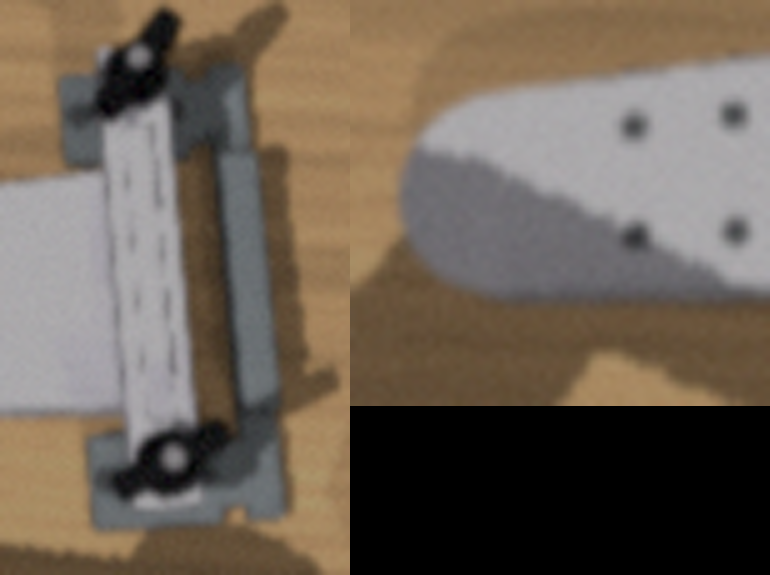

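```bash
python3 - <<'E'
from h import *
L=lambda x,y:(x/5+325,y/5+215)
N=lambda x,y:((x-350)/7+170,y/7+257)
f=onz("top",L(137,57),.118);n=onz("top",L(172,457),.118)
d=f-n;print("far",f,"near",n,"len",np.linalg.norm(d),"clamp xaxis deg",np.degrees(np.arctan2(d[1],d[0])))
c=(f+n)/2;ux=d/np.linalg.norm(d);uy=np.array([-ux[1],ux[0],0]);print("c",c)
for nm,a,b in(("farbar",L(105,105),L(172,18)),("nearbar",L(120,488),L(222,432))):
  a=onz("top",a,.112);b=onz("top",b,.112);v=b-a;print(nm,np.degrees(np.arctan2(v[1],v[0])),np.linalg.norm(v),(a+b)/2)
rel=lambda p:(np.round([(p-c)@ux,(p-c)@uy],4))
for nm,p in(("nose",N(400,195)),("heelfar",L(105,172)),("heelnear",L(122,412)),("nosefar",N(770,58)),("nosenear",N(770,292)),("nf2",N(490,92)),("nn2",N(490,298)),("bigfar",L(0,183)),("bignear",L(0,412))):
  q=onz("top",p,.0385);print(nm,q.round(4),rel(q))
for nm,p,z in(("stopfar",L(222,155),.034),("stopnear",L(240,400),.034)):
  q=onz("top",p,z);print(nm,q.round(4),rel(q))
E
```

```text
far [ 0.60582206 -0.07661863  0.118     ] near [ 0.43746409 -0.09692088  0.118     ] len 0.1695776739644511 clamp xaxis deg 6.8760809540539585
c [ 0.52164307 -0.08676975  0.118     ]
farbar -34.322470358156004 0.04837782191736136 [ 0.60559103 -0.07770817  0.112     ]
nearbar -58.746982992884085 0.04811743644760509 [ 0.43680582 -0.09705381  0.112     ]
nose [0.4723 0.3067 0.0385] [-0.0019  0.3966]
heelfar [ 0.5725 -0.0681  0.0385] [0.0527 0.0124]
heelnear [ 0.4636 -0.08    0.0385] [-0.0568  0.0137]
nosefar [0.5226 0.1927 0.0385] [0.0344 0.2774]
nosenear [0.4473 0.1854 0.0385] [-0.0412  0.2791]
nf2 [0.507  0.2818 0.0385] [0.0295 0.3677]
nn2 [0.441  0.2741 0.0385] [-0.0369  0.3679]
bigfar [ 0.565  -0.0205  0.0385] [0.0509 0.0606]
bignear [ 0.4609 -0.0257  0.0385] [-0.053   0.0679]
stopfar [ 0.5842 -0.1217  0.034 ] [ 0.0579 -0.0421]
stopnear [ 0.4721 -0.1328  0.034 ] [-0.0547 -0.0398]
```

Emit:
servo_tool(
  rows=[
    [[0,0,7,0,0,0.01,1],[0,0,7,0,0,0.01,1],[0,0,7,0,0,0.01,1],[0,0,7,0,0,0.01,1],[0,0,7,0,0,0.01,1],[0,0,7,0,0,0.01,1],[0,0,7,0,0,0.01,1],[0,0,7,0,0,0.01,1]],
  ],
  squeeze=60,
)

```text
t: 0.77
tcp_pos: [0.2464, 0.5739, 0.1693]
tool_rot: [0.64, 0.768, -0.001, 0.0]
force: [0.2, 0.4, -0.3]
finger_gap: 1.002
gripper_force: 0.0
```

Emit:
servo_tool(
  rows=[
    [[0,0,3.8,-0.03,0.02,0,1],[0,0,0,-0.04,0.024,0,1],[0,0,0,-0.04,0.024,0,1],[0,0,0,-0.04,0.024,0,1],[0,0,0,-0.04,0.024,0,1],[0,0,0,-0.04,0.024,0,1],[0,0,0,-0.04,0.024,0,1],[0,0,0,-0.04,0.024,0,1]],
  ],
)

```text
t: 1.43
tcp_pos: [0.4518, 0.3166, 0.17]
tool_rot: [0.663, 0.749, -0.0, -0.0]
force: [0.2, 1.0, -0.6]
finger_gap: 1.001
gripper_force: 0.0
```

Emit:
servo_tool(
  rows=[
    [[0,0,0,-0.007,0.006,0.01,1],[0,0,0,0,0,0.02,1],[0,0,0,0,0,0.02,1],[0,0,0,0,0,0.01,1],[0,0,0,0,0,0,1]],
  ],
)

```text
t: 1.85
tcp_pos: [0.456, 0.3116, 0.1077]
tool_rot: [0.663, 0.749, -0.003, -0.001]
force: [-0.3, -0.5, 0.3]
finger_gap: 0.997
gripper_force: 0.0
```

```bash
python3 - <<'E'
from h import *
s=st();ci=manip.camera_info("wrist");im=manip.snapshot("wrist");cv2.imwrite("pics/w1.png",im);st()
print(R.from_quat(s["tool_rot"]).as_matrix().round(4))
for p in([.4746,.2722,.0385],[.4723,.3067,.0385],[.507,.2818,.0385],[.441,.2741,.0385]):print(proj("wrist",np.array(p),ci))
E
```

```text
{'t': 1.85, 'tcp_pos': [0.456, 0.3116, 0.1077], 'tool_rot': [0.6629, 0.7487, -0.0027, -0.0014], 'q': [0.397, 0.6403, 1.7297, 0.0001, 0.7777, 0.2756], 'force': [-0.2501, -0.543, 0.3072], 'ft_torque': [0.0367, 0.0271, -0.0181], 'finger_gap': 0.9969, 'gripper_force': 0.0}
{'t': 1.9, 'tcp_pos': [0.4568, 0.3121, 0.109], 'tool_rot': [0.6628, 0.7488, -0.0016, -0.0008], 'q': [0.3974, 0.6384, 1.7283, 0.0001, 0.7785, 0.2755], 'force': [-0.2933, 0.3143, 0.5171], 'ft_torque': [0.0056, -0.0624, -0.0496], 'finger_gap': 1.001, 'gripper_force': 0.0}
[[-0.121   0.9926 -0.0056]
 [ 0.9926  0.121  -0.0022]
 [-0.0016 -0.0059 -1.    ]]
[348.29915041 328.61318908]
[353.27908981 277.45553757]
[402.90487022 319.85198597]
[293.58462732 320.14463996]
```

View pics/w1.png

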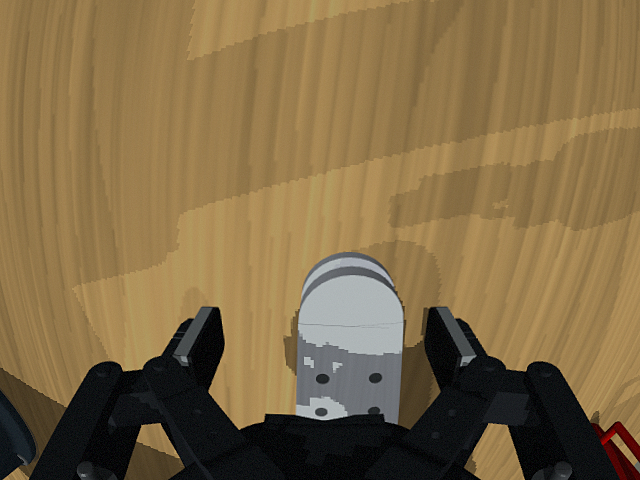

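The wrist view shows the nose tip of the top leaf at about (351,276) and its sides at (298,330) and (404,330), within 2 mm of the estimate. The open fingers stand on either side.

Emit:
servo_tool(
  rows=[
    [[0,0,0,-0.021,0.007,0,1],[0,0,0,-0.021,0.007,0.01,1],[0,0,0,0,0,0.02,1],[0,0,0,0,0,0.02,1],[0,0,0,0,0,0.02,1],[0,0,0,0,0,0.013,1],[0,0,0,0,0,0,1],[0,0,0,0,0,0,0.3]],
  ],
  squeeze=50,
)

```text
t: 2.57
tcp_pos: [0.477, 0.2727, 0.0276]
tool_rot: [0.663, 0.749, 0.0, 0.0]
force: [0.5, 0.8, 0.2]
finger_gap: 0.881
gripper_force: 0.0
```

Emit:
servo_tool(
  rows=[
    [[0,0,0,0,0,0,0.3],[0,0,0,0,0,0,0.3],[0,0,0,0,0,0,0.3],[0,0,0,0,0,0,0.3]],
  ],
)

```text
t: 2.9
tcp_pos: [0.4774, 0.2728, 0.029]
tool_rot: [0.663, 0.749, 0.001, 0.0]
force: [-1.2, 2.1, 6.8]
finger_gap: 0.749
gripper_force: 55.9
```

Emit:
servo_tool(
  rows=[
    [[0,0,0,-0.004,0,0,0.3],[0,0,0,-0.006,0,0,0.3],[0,0,0,-0.006,0,0,0.3],[0,0,0,-0.006,0,0,0.3],[0,0,0,-0.004,0,0,0.3],[0,0,0,-0.002,0,0,0.3],[0,0,0,0,0,0,0.3]],
  ],
)

```text
t: 3.48
tcp_pos: [0.4816, 0.2456, 0.029]
tool_rot: [0.664, 0.748, 0.002, 0.0]
force: [-0.0, 4.3, 6.4]
finger_gap: 0.75
gripper_force: 55.9
```

Emit:
servo_tool(
  rows=[
    [[0,0,0,-0.002,0,0,0.3],[0,0,0,-0.002,0,0,0.3],[0,0,0,0,0,0,0.3]],
  ],
)

```text
t: 3.73
tcp_pos: [0.482, 0.242, 0.029]
tool_rot: [0.664, 0.748, 0.002, 0.0]
force: [-0.3, 5.3, 5.2]
finger_gap: 0.749
gripper_force: 56.0
```

Emit:
servo_tool(
  rows=[
    [[0,0,0,-0.001,0,0,0.3],[0,0,0,-0.001,0,0,0.3],[0,0,0,0,0,0,0.3]],
  ],
)

```text
t: 3.98
tcp_pos: [0.4822, 0.2402, 0.029]
tool_rot: [0.664, 0.748, 0.002, 0.0]
force: [-0.2, 6.5, 6.5]
finger_gap: 0.751
gripper_force: 56.0
```

Emit:
servo_tool(
  rows=[
    [[0,0,0,-0.001,0,0,0.3],[0,0,0,-0.001,0,0,0.3],[0,0,0,0,0,0,0.3]],
  ],
)

```text
t: 4.23
tcp_pos: [0.4824, 0.2382, 0.029]
tool_rot: [0.664, 0.748, 0.002, 0.0]
force: [-0.7, 7.1, 6.0]
finger_gap: 0.751
gripper_force: 56.0
```

Emit:
servo_tool(
  rows=[
    [[0,0,0,-0.001,0,0,0.3],[0,0,0,-0.001,0,0,0.3],[0,0,0,0,0,0,0.3]],
  ],
)

```text
t: 4.48
tcp_pos: [0.4826, 0.2363, 0.029]
tool_rot: [0.664, 0.748, 0.002, 0.0]
force: [-1.3, 6.0, 5.2]
finger_gap: 0.748
gripper_force: 56.0
```

Emit:
servo_tool(
  rows=[
    [[0,0,0,-0.001,0,0,0.3],[0,0,0,-0.001,0,0,0.3],[0,0,0,0,0,0,0.3]],
  ],
)

```text
t: 4.73
tcp_pos: [0.4828, 0.2351, 0.029]
tool_rot: [0.664, 0.748, 0.003, -0.0]
force: [-1.8, 12.2, 6.4]
finger_gap: 0.752
gripper_force: 56.1
```

Emit:
servo_tool(
  rows=[
    [[0,0,0,-0.001,0,0,0.3],[0,0,0,-0.001,0,0,0.3],[0,0,0,0,0,0,0.3]],
  ],
)

```text
t: 4.98
tcp_pos: [0.4828, 0.235, 0.029]
tool_rot: [0.664, 0.748, 0.004, -0.001]
force: [-3.0, 20.6, 5.3]
finger_gap: 0.751
gripper_force: 56.4
```

Emit:
servo_tool(
  rows=[
    [[0,0,0,-0.001,0,0,0.3],[0,0,0,0,0,0,0.3]],
  ],
)

```text
t: 5.15
tcp_pos: [0.4828, 0.2349, 0.029]
tool_rot: [0.664, 0.748, 0.004, -0.001]
force: [-2.6, 24.3, 4.3]
finger_gap: 0.751
gripper_force: 56.5
```

Emit:
servo_tool(
  rows=[
    [[0,0,0,0.0015,0,0,0.3],[0,0,0,0,0,0,1],[0,0,0,0,0,0,1],[0,0,0,0,0,0,1],[0,0,0,0,0,-0.03,1],[0,0,0,0,0,-0.04,1],[0,0,0,0,0,-0.04,1],[0,0,0,-0.03,0,-0.03,1]],
  ],
)

```text
t: 5.82
tcp_pos: [0.4862, 0.2041, 0.1696]
tool_rot: [0.662, 0.75, 0.002, 0.001]
force: [1.3, -0.6, 0.1]
finger_gap: 1.001
gripper_force: 0.0
```

Emit:
servo_tool(
  rows=[
    [[0,0,4,-0.04,-0.005,0,1],[0,0,0,-0.04,-0.005,0,1],[0,0,0,-0.04,-0.005,0,1],[0,0,0,-0.04,-0.005,0,1]],
  ],
)

```text
t: 6.15
tcp_pos: [0.4762, 0.0387, 0.1673]
tool_rot: [0.689, 0.725, 0.0, 0.001]
force: [0.9, -0.4, 0.4]
finger_gap: 0.998
gripper_force: 0.0
```

```bash
python3 - <<'E'
from h import *
ci=manip.camera_info("wrist");im=manip.snapshot("wrist");b=manip.snapshot("top");s=st()
cv2.imwrite("pics/w2.png",im);cv2.imwrite("pics/t2.png",b)
cv2.imwrite("pics/c2.png",np.hstack([im,np.pad(cv2.resize(b[215:330,325:395],None,fx=4,fy=4),((0,20),(0,0),(0,0)))])[:,120:])
np.save("ci2.npy",ci,allow_pickle=True)
E
```

```text
{'t': 6.25, 'tcp_pos': [0.4768, 0.0351, 0.1671], 'tool_rot': [0.6916, 0.7222, -0.0004, 0.0009], 'q': [-0.1598, 0.4652, 1.8775, -0.0022, 0.7979, -0.2015], 'force': [0.2562, 0.7133, 0.7227], 'ft_torque': [0.0501, 0.0264, 0.0238], 'finger_gap': 1.0022, 'gripper_force': 0.0}
```

View pics/c2.png

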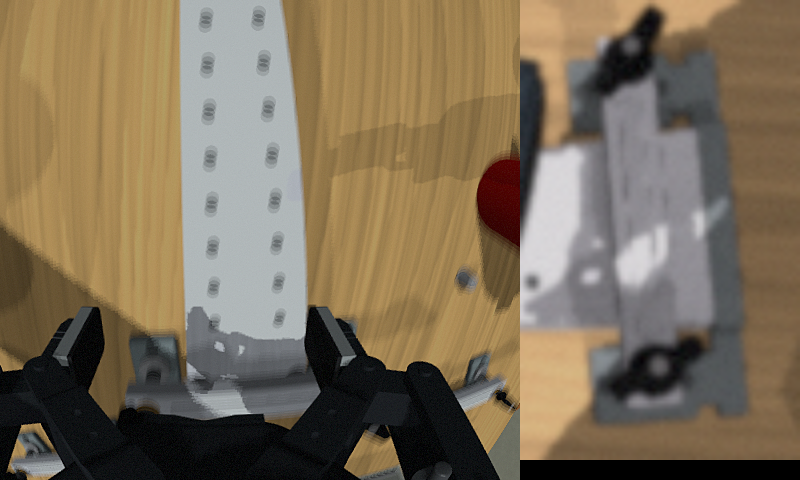

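The combined picture shows the board's heel running under the bar to the stop, its end edge (693,130)–(713,325) flush with the stop. The knobs are unchanged at crop positions (632,45) and (660,365).

Emit:
servo_tool(
  rows=[
    [[0,0,-5.8,0,0,0,1],[0,0,-5.8,0,0,0,1],[0,0,-5.8,0,0,0,1],[0,0,-5.8,0,0,0,1],[0,0,-5.6,0,0,0,1],[0,0,0,-0.023,-0.025,0,1],[0,0,0,-0.023,-0.025,0,1],[0,0,0,-0.023,-0.025,0,1]],
  ],
)

```text
t: 6.92
tcp_pos: [0.4488, -0.0576, 0.1668]
tool_rot: [0.486, 0.874, -0.0, 0.0]
force: [-0.2, 0.1, -0.5]
finger_gap: 1.0
gripper_force: 0.0
```

Emit:
servo_tool(
  rows=[
    [[0,0,0,-0.023,-0.027,0,1],[0,0,0,0,0,0,1],[0,0,0,0,0,0,1]],
  ],
)

```text
t: 7.17
tcp_pos: [0.438, -0.0925, 0.1668]
tool_rot: [0.489, 0.872, 0.0, -0.0]
force: [0.1, -0.3, -0.4]
finger_gap: 1.001
gripper_force: 0.0
```

```bash
cat >> h.py <<'E'
def to(x,y,z=None,ang=None):
    s=st();M=R.from_quat(s["tool_rot"]).as_matrix();a=np.degrees(np.arctan2(M[1,0],M[0,0]));p=s["tcp_pos"]
    d=np.array([x,y,p[2] if z is None else z])-p
    da=0 if ang is None else (a-ang);b=np.radians(a-da)
    X=np.array([np.cos(b),np.sin(b)]);Y=np.array([X[1],-X[0]])
    print("xang",a.round(2),"turn",np.round(da,2),"then shift",(d[:2]@X).round(4),(d[:2]@Y).round(4),(-d[2]).round(4))
E
python3 - <<'E'
from h import *
to(.4373,-.0970,.112,121.3)
E
```

```text
{'t': 7.1667, 'tcp_pos': [0.438, -0.0925, 0.1668], 'tool_rot': [0.4887, 0.8725, 0.0001, -0.0], 'q': [-0.4588, 0.4345, 1.9498, 0.0002, 0.7572, -1.0086], 'force': [0.0551, -0.2668, -0.3756], 'ft_torque': [-0.0476, 0.0038, 0.0162], 'finger_gap': 1.0008, 'gripper_force': 0.0}
xang 121.49 turn 0.19 then shift -0.0035 -0.0029 0.0548
```

Emit:
servo_tool(
  rows=[
    [[0,0,0,-0.0035,-0.003,0.015,0.4],[0,0,0,0,0,0.015,0.4],[0,0,0,0,0,0.015,0.4],[0,0,0,0,0,0.01,0.2],[0,0,0,0,0,0,-0.5]],
  ],
  squeeze=60,
)

```text
t: 7.58
tcp_pos: [0.4366, -0.0937, 0.1102]
tool_rot: [0.486, 0.874, 0.0, -0.002]
force: [-1.0, 0.8, -0.3]
finger_gap: 0.476
gripper_force: 0.0
```

Emit:
servo_tool(
  rows=[
    [[0,0,0,0,0,0,-1],[0,0,0,0,0,0,-1],[0,0,0,0,0,0,-1],[0,0,0,0,0,0,-1]],
  ],
)

```text
t: 7.92
tcp_pos: [0.4372, -0.0952, 0.1124]
tool_rot: [0.486, 0.874, -0.0, -0.0]
force: [-2.0, 0.2, 2.5]
finger_gap: 0.14
gripper_force: 80.8
```

```bash
python3 - <<'E'
from h import *
to(.4373,-.0970,.112,121.3)
E
```

```text
{'t': 7.9167, 'tcp_pos': [0.4372, -0.0952, 0.1124], 'tool_rot': [0.4864, 0.8737, -0.0001, -0.0001], 'q': [-0.465, 0.5445, 1.992, -0.0002, 0.6055, -1.0197], 'force': [-2.0479, 0.233, 2.4845], 'ft_torque': [0.0522, 0.3165, 0.0431], 'finger_gap': 0.1398, 'gripper_force': 80.7815}
xang 121.79 turn 0.49 then shift -0.0016 -0.0009 0.0004
```

```bash
cat >> h.py <<'E'
def tq(n=3):
    t=[];m=[];
    for i in range(n):
        if i: manip.snapshot("wrist")
        s=manip.sense();t.append(s["tau"][5]);m.append(s["ft_torque"][2])
    M=R.from_quat(s["tool_rot"]).as_matrix();a=np.degrees(np.arctan2(M[1,0],M[0,0]))
    print("t",s["t"],"xang",round(a,2),"tau6",np.round(t,4),"mz",np.mean(m).round(3),"F",np.round(s["force"],1),"q6",round(s["q"][5],3),"p",np.round(s["tcp_pos"],4))
E
python3 -c "
from h import *
tq()"
```

```text
t 8.0167 xang 121.77 tau6 [0.0418 0.0565 0.0673] mz 0.063 F [-2.5  1.9  6.9] q6 -1.02 p [ 0.4372 -0.0952  0.1124]
```

Emit:
servo_tool(
  rows=[
    [[0,0,5,-0.001,0,0,-1],[0,0,5,0,0,0,-1],[0,0,5,0,0,0,-1],[0,0,5,0,0,0,-1]],
  ],
)

```text
t: 8.35
tcp_pos: [0.4376, -0.0951, 0.1124]
tool_rot: [0.633, 0.774, 0.001, -0.001]
force: [-0.2, 7.1, 5.7]
finger_gap: 0.143
gripper_force: 81.3
```

```bash
python3 -c "
from h import *
tq()"
```

```text
t 8.45 xang 101.56 tau6 [-0.5306  0.1576  0.1135] mz -0.062 F [-0.8  5.2  7.4] q6 -0.67 p [ 0.4376 -0.0951  0.1124]
```

Emit:
servo_tool(
  rows=[
    [[0,0,5,0,0,0,-1],[0,0,5,0,0,0,-1],[0,0,5,0,0,0,-1],[0,0,0,0,0,0,-1],[0,0,0,0,0,0,-1]],
  ],
)

```text
t: 8.87
tcp_pos: [0.438, -0.0951, 0.1124]
tool_rot: [0.728, 0.686, 0.001, -0.001]
force: [0.4, 6.6, 6.5]
finger_gap: 0.138
gripper_force: 81.3
```

```bash
python3 -c "
from h import *
tq()"
```

```text
t 8.9667 xang 86.62 tau6 [-0.1315 -0.1609 -0.1643] mz -0.122 F [0.9 5.7 5.6] q6 -0.409 p [ 0.438  -0.0951  0.1124]
```

Emit:
servo_tool(
  rows=[
    [[0,0,0,0,0,0,0.4],[0,0,0,0,0,0,0.4],[0,0,0,0,0,0,0.4],[0,0,0,0,0,-0.025,0.4],[0,0,-7,0,0,-0.025,0.4],[0,0,-7,0,0,0,0.4],[0,0,-7,0,0,0,0.4],[0,0,-7,0,0,0,0.4]],
  ],
)

```text
t: 9.63
tcp_pos: [0.4387, -0.097, 0.1624]
tool_rot: [0.537, 0.844, 0.0, 0.001]
force: [-0.2, -0.7, 0.1]
finger_gap: 0.701
gripper_force: 0.0
```

Emit:
servo_tool(
  rows=[
    [[0,0,-7,0,0,0,0.4],[0,0,-7,0,0,0,0.4],[0,0,-7,0,0,0,0.4],[0,0,-7,0,0,0,0.4],[0,0,-3,-0.02,0.018,0,0.4],[0,0,0,-0.027,0.023,0,0.4],[0,0,0,-0.027,0.023,0,0.4],[0,0,0,-0.027,0.023,0,0.4]],
  ],
)

```text
t: 10.3
tcp_pos: [0.5722, -0.0829, 0.1619]
tool_rot: [0.295, 0.956, -0.0, 0.0]
force: [0.4, -0.7, 0.4]
finger_gap: 0.701
gripper_force: 0.0
```

Emit:
servo_tool(
  rows=[
    [[0,0,0,-0.027,0.023,0,0.4],[0,0,0,0,0,0,0.4],[0,0,0,0,0,0,0.4]],
  ],
)

```text
t: 10.55
tcp_pos: [0.6076, -0.0791, 0.1613]
tool_rot: [0.294, 0.956, -0.0, 0.001]
force: [-1.3, 1.0, -0.6]
finger_gap: 0.702
gripper_force: 0.0
```

```bash
python3 -c "
from h import *
to(.6058,-.0770,.112,145.7)"
```

```text
{'t': 10.55, 'tcp_pos': [0.6076, -0.0791, 0.1613], 'tool_rot': [0.294, 0.9558, -0.0001, 0.0007], 'q': [-0.3115, 0.6197, 1.5452, -0.0002, 0.9753, -1.2855], 'force': [-1.2857, 0.9663, -0.5976], 'ft_torque': [0.018, 0.0335, -0.0261], 'finger_gap': 0.7019, 'gripper_force': 0.0}
xang 145.81 turn 0.11 then shift 0.0026 0.0007 0.0493
```

Emit:
servo_tool(
  rows=[
    [[0,0,0,0.0025,0.0005,0.015,0.4],[0,0,0,0,0,0.02,0.3],[0,0,0,0,0,0.014,0],[0,0,0,0,0,0,-1],[0,0,0,0,0,0,-1],[0,0,0,0,0,0,-1],[0,0,0,0,0,0,-1]],
  ],
)

```text
t: 11.13
tcp_pos: [0.6041, -0.075, 0.113]
tool_rot: [0.295, 0.955, 0.002, -0.0]
force: [3.0, 6.4, -6.2]
finger_gap: 0.133
gripper_force: 68.1
```

```bash
python3 -c "
from h import *
tq()"
```

```text
t 11.2333 xang 145.66 tau6 [-0.1385 -0.1404 -0.1431] mz -0.119 F [ 3.7  6.5 -6.7] q6 -1.283 p [ 0.6041 -0.075   0.113 ]
```

Emit:
servo_tool(
  rows=[
    [[0,0,5,0,0,0,-1],[0,0,5,0,0,0,-1],[0,0,5,0,0,0,-1],[0,0,5,0,0,0,-1],[0,0,5,0,0,0,-1],[0,0,3,0,0,0,-1],[0,0,2,0,0,0,-1],[0,0,2,0,0,0,-1]],
  ],
)

```text
t: 11.9
tcp_pos: [0.6053, -0.074, 0.1131]
tool_rot: [0.548, 0.837, 0.003, 0.0]
force: [7.0, 10.4, -6.8]
finger_gap: 0.134
gripper_force: 67.4
```

```bash
python3 -c "
from h import *
tq(1)"
```

```text
t 11.9 xang 113.61 tau6 [-0.0801] mz 0.171 F [ 7.  10.4 -6.8] q6 -0.724 p [ 0.6053 -0.074   0.1131]
```

Emit:
servo_tool(
  rows=[
    [[0,0,2,0,0,0,-1]],
  ],
)

```text
t: 11.98
tcp_pos: [0.6054, -0.0739, 0.113]
tool_rot: [0.562, 0.827, 0.003, 0.0]
force: [6.7, 11.3, -7.2]
finger_gap: 0.139
gripper_force: 67.4
```

```bash
python3 -c "
from h import *
tq(3)"
```

```text
t 12.0833 xang 111.63 tau6 [-0.0886  0.1794  0.0618] mz 0.05 F [ 6.5  9.9 -7.7] q6 -0.689 p [ 0.6054 -0.074   0.1131]
```

Emit:
servo_tool(
  rows=[
    [[0,0,0,0,0,0,0.3],[0,0,0,0,0,0,0.3],[0,0,0,0,0,-0.02,0.3],[0,0,0,0,0,-0.03,0.3],[0,0,0,0.025,-0.01,0,-1],[0,0,0,0.03,-0.0115,0,-1],[0,0,0,0.03,-0.0115,0,-1],[0,0,0,0.03,-0.0115,0,-1]],
  ],
)

```text
t: 12.75
tcp_pos: [0.5195, 0.013, 0.1641]
tool_rot: [0.562, 0.827, 0.0, 0.001]
force: [-0.2, 0.8, 0.4]
finger_gap: 0.08
gripper_force: 0.0
```

Emit:
servo_tool(
  rows=[
    [[0,0,0,0.02,-0.008,0.025,-1],[0,0,0,0,0,0.03,-1],[0,0,0,0,0,0.025,-1],[0,0,0,0,0,0.015,-1],[0,0,0,0,0,0,-1],[0,0,0,0,0,0,-1]],
  ],
)

```text
t: 13.25
tcp_pos: [0.5054, 0.0283, 0.0681]
tool_rot: [0.561, 0.828, -0.0, -0.0]
force: [0.3, -0.3, -0.3]
finger_gap: 0.0
gripper_force: 0.0
```

```bash
python3 -c "
from h import *
to(.507,.032,.06)"
```

```text
{'t': 13.25, 'tcp_pos': [0.5054, 0.0283, 0.0681], 'tool_rot': [0.5612, 0.8277, -0.0002, -0.0001], 'q': [-0.1651, 0.6743, 1.8677, -0.0005, 0.6, -0.5439], 'force': [0.2628, -0.287, -0.3469], 'ft_torque': [-0.0129, 0.0532, 0.004], 'finger_gap': 0.0003, 'gripper_force': 0.0}
xang 111.73 turn 0 then shift 0.0029 0.0029 0.0081
```

Emit:
servo_tool(
  rows=[
    [[0,0,0,0,0,0.004,-1],[0,0,0,0,0,0.003,-1],[0,0,0,0,0,0.001,-1],[0,0,0,0,0,0.001,-1],[0,0,0,0,0,0,-1]],
  ],
)

```text
t: 13.67
tcp_pos: [0.5056, 0.0286, 0.0591]
tool_rot: [0.561, 0.828, 0.0, 0.0]
force: [0.2, 0.4, 0.0]
finger_gap: -0.001
gripper_force: 0.0
```

Emit:
servo_tool(
  rows=[
    [[0,0,0,0,0,0.001,-1],[0,0,0,0,0,0,-1]],
  ],
)

```text
t: 13.83
tcp_pos: [0.5054, 0.0287, 0.0578]
tool_rot: [0.561, 0.828, 0.0, 0.0]
force: [-1.2, 0.8, 0.1]
finger_gap: -0.001
gripper_force: 0.0
```

Emit:
servo_tool(
  rows=[
    [[0,0,0,0,0,0.001,-1],[0,0,0,0,0,0,-1]],
  ],
)

```text
t: 14.0
tcp_pos: [0.5055, 0.0287, 0.0575]
tool_rot: [0.561, 0.828, 0.0, 0.0]
force: [-1.4, 0.5, 6.6]
finger_gap: -0.003
gripper_force: 3.3
```

Emit:
servo_tool(
  rows=[
    [[0,0,0,0,0,-0.015,-1],[0,0,0,0.007,-0.025,0,-1],[0,0,0,0.008,-0.03,0,-1],[0,0,0,0.007,-0.025,0,-1],[0,0,0,0,0,0.02,-1],[0,0,0,0,0,0.02,-1],[0,0,0,0,0,0.01,-1],[0,0,0,0,0,0,-1]],
  ],
)

```text
t: 14.67
tcp_pos: [0.4222, 0.0195, 0.0203]
tool_rot: [0.561, 0.828, -0.001, -0.001]
force: [-0.4, 0.1, -0.1]
finger_gap: 0.001
gripper_force: 0.0
```

Emit:
servo_tool(
  rows=[
    [[0,0,0,0,0,0,-1],[0,0,0,0,0,0.001,-1],[0,0,0,0,0,0,-1]],
  ],
)

```text
t: 14.92
tcp_pos: [0.4234, 0.0195, 0.0213]
tool_rot: [0.561, 0.828, 0.0, 0.001]
force: [-0.6, 0.1, -0.6]
finger_gap: -0.004
gripper_force: 0.0
```

Emit:
servo_tool(
  rows=[
    [[0,0,0,0,0,0.001,-1],[0,0,0,0,0,0.001,-1],[0,0,0,0,0,0,-1]],
  ],
)

```text
t: 15.17
tcp_pos: [0.4233, 0.0195, 0.0191]
tool_rot: [0.561, 0.828, 0.0, 0.001]
force: [0.4, 0.5, 1.8]
finger_gap: -0.003
gripper_force: 0.7
```

Emit:
servo_tool(
  rows=[
    [[0,0,0,0,0,0.001,-1],[0,0,0,0,0,0,-1]],
  ],
)

```text
t: 15.33
tcp_pos: [0.4233, 0.0195, 0.019]
tool_rot: [0.561, 0.828, 0.0, 0.001]
force: [-0.7, 0.6, 12.6]
finger_gap: -0.006
gripper_force: 6.8
```

Emit:
servo_tool(
  rows=[
    [[0,0,0,0,0,-0.03,-1],[0,0,5,0,0,-0.035,0.4],[0,0,5,0,0,-0.035,0.4],[0,0,5,0,0,-0.035,0.4],[0,0,5,0,0,-0.01,0.4],[0,0,5,0,0,0,0.4],[0,0,0,-0.028,0.005,0,0.4],[0,0,0,-0.028,0.005,0,0.4]],
  ],
)

```text
t: 16.0
tcp_pos: [0.4293, -0.0364, 0.1635]
tool_rot: [0.726, 0.688, 0.0, 0.0]
force: [0.3, 0.1, -0.5]
finger_gap: 0.704
gripper_force: 0.0
```

Emit:
servo_tool(
  rows=[
    [[0,0,0,-0.028,0.005,0,0.4],[0,0,0,-0.028,0.006,0,0.4],[0,0,0,0,0,0,0.4],[0,0,0,0,0,0,0.4]],
  ],
)

```text
t: 16.33
tcp_pos: [0.4377, -0.0947, 0.1628]
tool_rot: [0.728, 0.686, 0.0, 0.0]
force: [-0.6, 0.2, 0.0]
finger_gap: 0.699
gripper_force: 0.0
```

```bash
python3 -c "
from h import *
to(.438,-.0945,.112,86.6)
im=manip.snapshot('wrist');cv2.imwrite('pics/w3.png',im)"
```

```text
{'t': 16.3333, 'tcp_pos': [0.4377, -0.0947, 0.1628], 'tool_rot': [0.7279, 0.6857, 0.0001, 0.0001], 'q': [-0.4637, 0.4423, 1.9533, 0.0002, 0.7457, -0.404], 'force': [-0.5919, 0.2343, 0.0346], 'ft_torque': [-0.0347, 0.0284, -0.0043], 'finger_gap': 0.6988, 'gripper_force': 0.0}
xang 86.57 turn -0.03 then shift 0.0002 0.0003 0.0508
```

View pics/w3.png

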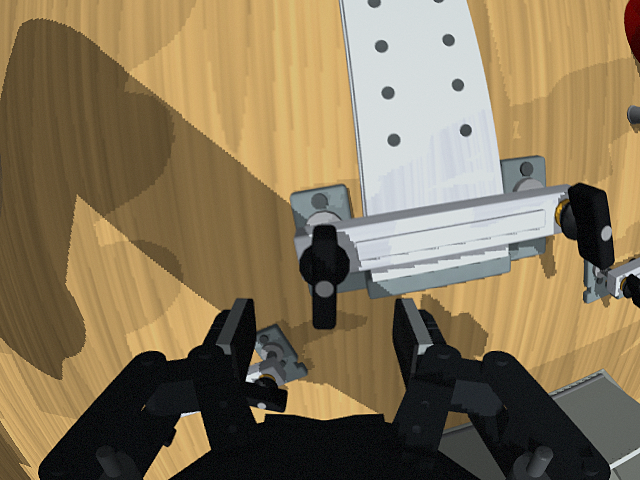

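The near knob's grip bar stands upright in the image at about (324,280), centred between the jaws and parallel to them. The board runs straight up to the stop.

Emit:
servo_tool(
  rows=[
    [[0,0,0,0,0,0.016,0.4],[0,0,0,0,0,0.02,0.3],[0,0,0,0,0,0.014,0],[0,0,0,0,0,0,-1],[0,0,0,0,0,0,-1],[0,0,0,0,0,0,-1],[0,0,0,0,0,0,-1]],
  ],
)

```text
t: 16.97
tcp_pos: [0.438, -0.0926, 0.1132]
tool_rot: [0.727, 0.687, 0.001, 0.0]
force: [4.5, 4.4, -6.2]
finger_gap: 0.136
gripper_force: 64.5
```

Emit:
servo_tool(
  rows=[
    [[0,0,5,0,0,0,-1],[0,0,5,0,0,0,-1],[0,0,5,0,0,0,-1],[0,0,5,0,0,0,-1],[0,0,4,0,0,0,-1],[0,0,2,0,0,0,-1],[0,0,2,0,0,0,-1],[0,0,2,0,0,0,-1]],
  ],
)

```text
t: 17.63
tcp_pos: [0.4398, -0.0932, 0.1132]
tool_rot: [0.88, 0.474, 0.002, 0.001]
force: [8.0, 3.8, -9.8]
finger_gap: 0.137
gripper_force: 64.0
```

```bash
python3 -c "
from h import *
tq(2)"
```

```text
t 17.6833 xang 56.56 tau6 [-0.1038  0.1654] mz 0.125 F [ 8.3  4.7 -9.5] q6 0.122 p [ 0.4398 -0.0932  0.1132]
```

Emit:
servo_tool(
  rows=[
    [[0,0,0,0,0,0,0.4],[0,0,0,0,0,0,0.4],[0,0,0,0,0,-0.02,0.4],[0,0,-6,0,0,-0.03,0.4],[0,0,-7,0,0,0,0.4],[0,0,-7,0,0,0,0.4],[0,0,-7,0,0,0,0.4],[0,0,-7,0,0,0,0.4]],
  ],
)

```text
t: 18.35
tcp_pos: [0.4372, -0.0936, 0.1638]
tool_rot: [0.7, 0.714, -0.0, 0.001]
force: [-0.7, 0.1, -0.8]
finger_gap: 0.701
gripper_force: 0.0
```

Emit:
servo_tool(
  rows=[
    [[0,0,-7,0,0,0,0.4],[0,0,-7,0,0,0,0.4],[0,0,-7,0,0,0,0.4],[0,0,0,-0.009,0.033,0,0.4],[0,0,0,-0.009,0.033,0,0.4],[0,0,0,-0.009,0.032,0,0.4],[0,0,0,-0.008,0.032,0,0.4],[0,0,0,-0.008,0.032,0,0.4]],
  ],
)

```text
t: 19.02
tcp_pos: [0.6049, -0.0733, 0.1637]
tool_rot: [0.561, 0.828, -0.0, 0.0]
force: [-0.3, -0.8, 0.8]
finger_gap: 0.699
gripper_force: 0.0
```

Emit:
servo_tool(
  rows=[
    [[0,0,0,0,0,0,0.4],[0,0,0,0,0,0,0.4]],
  ],
)

```text
t: 19.18
tcp_pos: [0.6049, -0.0733, 0.1632]
tool_rot: [0.56, 0.828, -0.0, 0.001]
force: [-0.5, -0.6, 0.2]
finger_gap: 0.697
gripper_force: 0.0
```

```bash
python3 -c "
from h import *
to(.606,-.0735,.112,111.6)"
```

```text
{'t': 19.1833, 'tcp_pos': [0.6049, -0.0733, 0.1632], 'tool_rot': [0.5604, 0.8282, -0.0001, 0.0006], 'q': [-0.3036, 0.6135, 1.5525, -0.0006, 0.9745, -0.6842], 'force': [-0.481, -0.5795, 0.1556], 'ft_torque': [-0.0733, 0.0532, -0.0385], 'finger_gap': 0.697, 'gripper_force': 0.0}
xang 111.83 turn 0.23 then shift -0.0005 0.0009 0.0512
```

Emit:
servo_tool(
  rows=[
    [[0,0,0,0,0.001,0.016,0.4],[0,0,0,0,0,0.02,0.3],[0,0,0,0,0,0.0145,0],[0,0,0,0,0,0,-1],[0,0,0,0,0,0,-1],[0,0,0,0,0,0,-1],[0,0,0,0,0,0,-1]],
  ],
)

```text
t: 19.77
tcp_pos: [0.6052, -0.0728, 0.1132]
tool_rot: [0.561, 0.828, 0.0, 0.001]
force: [2.8, 1.6, -3.3]
finger_gap: 0.134
gripper_force: 65.1
```

Emit:
servo_tool(
  rows=[
    [[0,0,5,0,0,0,-1],[0,0,5,0,0,0,-1],[0,0,5,0,0,0,-1],[0,0,5,0,0,0,-1],[0,0,5,0,0,0,-1],[0,0,5,0,0,0,-1],[0,0,5,0,0,0,-1],[0,0,5,0,0,0,-1]],
  ],
)

```text
t: 20.43
tcp_pos: [0.6077, -0.0727, 0.1133]
tool_rot: [0.812, 0.584, 0.003, 0.002]
force: [7.8, 3.8, -6.2]
finger_gap: 0.137
gripper_force: 64.3
```

Emit:
servo_tool(
  rows=[
    [[0,0,4,0,0,0,-1],[0,0,2,0,0,0,-1],[0,0,2,0,0,0,-1],[0,0,2,0,0,0,-1]],
  ],
)

```text
t: 20.77
tcp_pos: [0.6084, -0.073, 0.1133]
tool_rot: [0.859, 0.512, 0.003, 0.002]
force: [9.4, 3.9, -7.6]
finger_gap: 0.139
gripper_force: 64.2
```

```bash
python3 -c "
from h import *
tq(2)"
```

```text
t 20.8167 xang 61.57 tau6 [-0.09    0.1805] mz 0.124 F [ 9.   2.2 -7. ] q6 0.192 p [ 0.6084 -0.073   0.1133]
```

Emit:
servo_tool(
  rows=[
    [[0,0,0,0,0,0,0.4],[0,0,0,0,0,0,0.4],[0,0,0,0,0,-0.02,0.4],[0,0,5,0,0,-0.03,0.4],[0,0,0,-0.022,-0.026,0,0.4],[0,0,0,-0.022,-0.026,0,0.4],[0,0,0,-0.022,-0.026,0,0.4],[0,0,0,-0.022,-0.026,0,0.4]],
  ],
)

```text
t: 21.48
tcp_pos: [0.4678, -0.0897, 0.1633]
tool_rot: [0.88, 0.476, 0.0, 0.001]
force: [-0.7, -1.0, -1.3]
finger_gap: 0.696
gripper_force: 0.0
```

Emit:
servo_tool(
  rows=[
    [[0,0,0,-0.022,-0.026,0,0.4],[0,0,0,0,0,0,0.4],[0,0,0,0,0,0,0.4]],
  ],
)

```text
t: 21.73
tcp_pos: [0.4337, -0.0936, 0.163]
tool_rot: [0.88, 0.475, -0.0, -0.0]
force: [0.6, -0.3, 0.3]
finger_gap: 0.699
gripper_force: 0.0
```

```bash
python3 -c "
from h import *
to(.4395,-.0935,.112,56.6)"
```

```text
{'t': 21.7333, 'tcp_pos': [0.4337, -0.0936, 0.163], 'tool_rot': [0.8802, 0.4745, -0.0005, -0.0004], 'q': [-0.4653, 0.4382, 1.9618, -0.0005, 0.7427, 0.117], 'force': [0.5918, -0.2571, 0.3368], 'ft_torque': [-0.0695, -0.0536, -0.0359], 'finger_gap': 0.6988, 'gripper_force': 0.0}
xang 56.66 turn 0.06 then shift 0.0033 0.0048 0.051
```

Emit:
servo_tool(
  rows=[
    [[0,0,0,0.0035,0.005,0.016,0.4],[0,0,0,0,0,0.02,0.3],[0,0,0,0,0,0.0145,0],[0,0,0,0,0,0,-1],[0,0,0,0,0,0,-1],[0,0,0,0,0,0,-1],[0,0,0,0,0,0,-1]],
  ],
)

```text
t: 22.32
tcp_pos: [0.4406, -0.0925, 0.1123]
tool_rot: [0.88, 0.475, -0.001, -0.001]
force: [-3.3, 3.6, -1.3]
finger_gap: 0.137
gripper_force: 85.4
```

Emit:
servo_tool(
  rows=[
    [[0,0,5,0,0,0,-1],[0,0,5,0,0,0,-1],[0,0,5,0,0,0,-1],[0,0,5,0,0,0,-1],[0,0,5,0,0,0,-1],[0,0,5,0,0,0,-1],[0,0,4,0,0,0,-1]],
  ],
)

```text
t: 22.9
tcp_pos: [0.4423, -0.0945, 0.1123]
tool_rot: [0.98, 0.197, 0.0, 0.001]
force: [-2.2, -3.5, -4.1]
finger_gap: 0.139
gripper_force: 84.8
```

Emit:
servo_tool(
  rows=[
    [[0,0,2,0,0,0,-1],[0,0,2,0,0,0,-1],[0,0,2,0,0,0,-1]],
  ],
)

```text
t: 23.15
tcp_pos: [0.4425, -0.0949, 0.1123]
tool_rot: [0.989, 0.146, 0.0, 0.001]
force: [-1.7, -5.0, -4.8]
finger_gap: 0.138
gripper_force: 84.9
```

```bash
python3 -c "
from h import *
tq(2)"
```

```text
t 23.2 xang 16.73 tau6 [-0.0646  0.198 ] mz 0.142 F [-1.9 -4.2 -4.1] q6 0.824 p [ 0.4425 -0.0949  0.1123]
```

Emit:
servo_tool(
  rows=[
    [[0,0,0,0,0,0,0.4],[0,0,0,0,0,0,0.4],[0,0,0,0,0,-0.02,0.4],[0,0,-7,0,0,-0.03,0.4],[0,0,-7,0,0,0,0.4],[0,0,-7,0,0,0,0.4],[0,0,-7,0,0,0,0.4],[0,0,-7,0,0,0,0.4]],
  ],
)

```text
t: 23.87
tcp_pos: [0.4431, -0.0939, 0.1629]
tool_rot: [0.898, 0.439, 0.001, 0.001]
force: [0.5, 0.1, -0.6]
finger_gap: 0.701
gripper_force: 0.0
```

Emit:
servo_tool(
  rows=[
    [[0,0,-7,0,0,0,0.4],[0,0,-3,0.019,0.026,0,0.4],[0,0,0,0.02,0.027,0,0.4],[0,0,0,0.02,0.027,0,0.4],[0,0,0,0.02,0.027,0,0.4],[0,0,0,0.02,0.027,0,0.4],[0,0,0,0,0,0,0.4],[0,0,0,0,0,0,0.4]],
  ],
)

```text
t: 24.53
tcp_pos: [0.6092, -0.0712, 0.1623]
tool_rot: [0.858, 0.514, 0.001, 0.001]
force: [-0.6, -0.4, -1.6]
finger_gap: 0.702
gripper_force: 0.0
```

```bash
python3 -c "
from h import *
to(.607,-.073,.112,61.5)"
```

```text
{'t': 24.5333, 'tcp_pos': [0.6092, -0.0712, 0.1623], 'tool_rot': [0.8579, 0.5139, 0.0012, 0.0012], 'q': [-0.2983, 0.6185, 1.5442, 0.0002, 0.9755, 0.193], 'force': [-0.6287, -0.3591, -1.6009], 'ft_torque': [-0.0033, 0.0657, -0.0196], 'finger_gap': 0.7019, 'gripper_force': 0.0}
xang 61.85 turn 0.35 then shift -0.0027 -0.0011 0.0503
```

Emit:
servo_tool(
  rows=[
    [[0,0,0,-0.0025,-0.001,0.016,0.4],[0,0,0,0,0,0.02,0.3],[0,0,0,0,0,0.0145,0],[0,0,0,0,0,0,-1],[0,0,0,0,0,0,-1],[0,0,0,0,0,0,-1],[0,0,0,0,0,0,-1]],
  ],
)

```text
t: 25.12
tcp_pos: [0.6074, -0.0748, 0.113]
tool_rot: [0.858, 0.513, 0.002, 0.003]
force: [6.5, -4.2, -4.6]
finger_gap: 0.142
gripper_force: 69.3
```

Emit:
servo_tool(
  rows=[
    [[0,0,5,0,0,0,-1],[0,0,5,0,0,0,-1],[0,0,5,0,0,0,-1],[0,0,5,0,0,0,-1],[0,0,5,0,0,0,-1],[0,0,5,0,0,0,-1],[0,0,5,0,0,0,-1]],
  ],
)

```text
t: 25.7
tcp_pos: [0.6081, -0.0755, 0.113]
tool_rot: [0.973, 0.23, 0.003, 0.003]
force: [7.3, -5.0, -5.4]
finger_gap: 0.135
gripper_force: 69.0
```

Emit:
servo_tool(
  rows=[
    [[0,0,2,0,0,0,-1],[0,0,2,0,0,0,-1],[0,0,2,0,0,0,-1]],
  ],
)

```text
t: 25.95
tcp_pos: [0.6082, -0.0756, 0.113]
tool_rot: [0.984, 0.18, 0.004, 0.003]
force: [7.2, -7.2, -4.4]
finger_gap: 0.143
gripper_force: 69.0
```

```bash
python3 -c "
from h import *
tq(2)"
```

```text
t 26.0 xang 20.62 tau6 [-0.0393  0.228 ] mz 0.155 F [ 7.3 -5.7 -5.5] q6 0.907 p [ 0.6082 -0.0756  0.113 ]
```

Emit:
servo_tool(
  rows=[
    [[0,0,0,0,0,0,0.4],[0,0,0,0,0,0,0.4],[0,0,0,0,0,-0.02,0.4],[0,0,4,0,0,-0.03,0.4],[0,0,0,-0.033,-0.006,0,0.4],[0,0,0,-0.033,-0.006,0,0.4],[0,0,0,-0.033,-0.006,0,0.4],[0,0,0,-0.033,-0.006,0,0.4]],
  ],
)

```text
t: 26.67
tcp_pos: [0.4694, -0.0874, 0.1622]
tool_rot: [0.989, 0.146, -0.0, -0.0]
force: [0.9, -0.6, 0.3]
finger_gap: 0.702
gripper_force: 0.0
```

Emit:
servo_tool(
  rows=[
    [[0,0,0,-0.033,-0.006,0,0.4],[0,0,0,0,0,0,0.4],[0,0,0,0,0,0,0.4]],
  ],
)

```text
t: 26.92
tcp_pos: [0.4359, -0.0912, 0.1619]
tool_rot: [0.989, 0.145, -0.001, -0.001]
force: [0.9, -0.6, -0.2]
finger_gap: 0.7
gripper_force: 0.0
```

```bash
python3 -c "
from h import *
to(.442,-.0955,.112,16.7)"
```

```text
{'t': 26.9167, 'tcp_pos': [0.4359, -0.0912, 0.1619], 'tool_rot': [0.9894, 0.1449, -0.0008, -0.0008], 'q': [-0.4583, 0.4422, 1.9584, 0.0004, 0.7432, 0.8212], 'force': [0.8587, -0.6387, -0.1532], 'ft_torque': [0.0166, 0.0079, 0.0174], 'finger_gap': 0.6999, 'gripper_force': 0.0}
xang 16.67 turn -0.03 then shift 0.0046 0.0059 0.0499
```

Emit:
servo_tool(
  rows=[
    [[0,0,0,0.0045,0.006,0.016,0.4],[0,0,0,0,0,0.02,0.3],[0,0,0,0,0,0.0135,0],[0,0,0,0,0,0,-1],[0,0,0,0,0,0,-1],[0,0,0,0,0,0,-1],[0,0,0,0,0,0,-1]],
  ],
)

```text
t: 27.5
tcp_pos: [0.4441, -0.0947, 0.1123]
tool_rot: [0.989, 0.145, -0.0, -0.001]
force: [0.4, 5.9, -3.1]
finger_gap: 0.137
gripper_force: 82.2
```

Emit:
servo_tool(
  rows=[
    [[0,0,5,0,0,0,-1],[0,0,5,0,0,0,-1],[0,0,4,0,0,0,-1]],
  ],
)

```text
t: 27.75
tcp_pos: [0.4444, -0.0961, 0.1123]
tool_rot: [1.0, 0.023, -0.0, 0.0]
force: [0.0, -1.2, -5.5]
finger_gap: 0.14
gripper_force: 81.4
```

Emit:
servo_tool(
  rows=[
    [[0,0,2,0,0,0,-1],[0,0,2,0,0,0,-1],[0,0,2,0,0,0,-1]],
  ],
)

```text
t: 28.0
tcp_pos: [0.4444, -0.0967, 0.1123]
tool_rot: [1.0, -0.028, -0.0, 0.001]
force: [-1.3, -3.4, -6.3]
finger_gap: 0.139
gripper_force: 81.4
```

```bash
python3 -c "
from h import *
tq(2)"
```

```text
t 28.05 xang -3.27 tau6 [-0.0265  0.2208] mz 0.189 F [-1.7 -2.4 -5.2] q6 1.169 p [ 0.4444 -0.0967  0.1123]
```

Emit:
servo_tool(
  rows=[
    [[0,0,0,0,0,0,0.3],[0,0,0,0,0,0,0.3],[0,0,0,0,0,-0.02,0.3],[0,0,0,0,0,-0.03,0.2],[0,0,0,0.023,-0.005,0,-1],[0,0,0,0.023,-0.004,0,-1],[0,0,0,0,0,0,-1],[0,0,0,0,0,0,-1]],
  ],
)

```text
t: 28.72
tcp_pos: [0.4922, -0.0901, 0.1626]
tool_rot: [1.0, -0.028, 0.001, 0.0]
force: [-0.9, 0.8, -0.4]
finger_gap: 0.034
gripper_force: 0.0
```

Emit:
servo_tool(
  rows=[
    [[0,0,0,0,0,0,-1],[0,0,0,0,0,0.03,-1],[0,0,0,0,0,0.03,-1],[0,0,0,0,0,0.01,-1],[0,0,0,0,0,0,-1],[0,0,0,0,0,0,-1]],
  ],
)

```text
t: 29.22
tcp_pos: [0.49, -0.0899, 0.0916]
tool_rot: [1.0, -0.029, -0.001, -0.0]
force: [-0.3, -1.3, 0.3]
finger_gap: -0.002
gripper_force: 0.0
```

Emit:
servo_tool(
  rows=[
    [[0,0,0,0,0,0.0015,-1],[0,0,0,0,0,0.001,-1],[0,0,0,0,0,0,-1]],
  ],
)

```text
t: 29.47
tcp_pos: [0.4913, -0.0903, 0.0902]
tool_rot: [1.0, -0.028, 0.001, 0.0]
force: [0.6, 0.4, 1.1]
finger_gap: -0.005
gripper_force: 0.0
```

Emit:
servo_tool(
  rows=[
    [[0,0,0,0,0,0.001,-1],[0,0,0,0,0,0,-1]],
  ],
)

```text
t: 29.63
tcp_pos: [0.491, -0.0901, 0.0888]
tool_rot: [1.0, -0.028, 0.0, 0.0]
force: [0.7, -0.6, 0.1]
finger_gap: 0.004
gripper_force: 0.0
```

Emit:
servo_tool(
  rows=[
    [[0,0,0,0,0,0.001,-1],[0,0,0,0,0,0,-1]],
  ],
)

```text
t: 29.8
tcp_pos: [0.4911, -0.0902, 0.0879]
tool_rot: [1.0, -0.028, 0.0, 0.0]
force: [-0.1, 0.6, 5.3]
finger_gap: 0.001
gripper_force: 2.2
```

Emit:
servo_tool(
  rows=[
    [[0,0,0,0,0,-0.005,-1],[0,0,0,0.022,-0.004,0,-1],[0,0,0,0.022,-0.004,0,-1],[0,0,0,0.021,-0.004,0,-1],[0,0,0,0,0,0,-1],[0,0,0,0,0,0.003,-1],[0,0,0,0,0,0,-1]],
  ],
)

```text
t: 30.38
tcp_pos: [0.555, -0.0813, 0.0887]
tool_rot: [1.0, -0.028, -0.001, -0.0]
force: [-0.4, -0.5, -0.1]
finger_gap: -0.0
gripper_force: 0.0
```

Emit:
servo_tool(
  rows=[
    [[0,0,0,0,0,0.001,-1],[0,0,0,0,0,0,-1]],
  ],
)

```text
t: 30.55
tcp_pos: [0.555, -0.0816, 0.088]
tool_rot: [1.0, -0.029, -0.001, -0.0]
force: [-0.1, -0.8, 0.3]
finger_gap: 0.0
gripper_force: 0.0
```

Emit:
servo_tool(
  rows=[
    [[0,0,0,0,0,0.0007,-1],[0,0,0,0,0,0,-1]],
  ],
)

```text
t: 30.72
tcp_pos: [0.5553, -0.0817, 0.0879]
tool_rot: [1.0, -0.029, -0.001, -0.0]
force: [-1.7, 0.5, 3.1]
finger_gap: 0.001
gripper_force: 1.8
```

Emit:
servo_tool(
  rows=[
    [[0,0,0,0,0,-0.01,-1],[0,0,0,-0.02,-0.021,0,-1],[0,0,0,-0.02,-0.021,0,-1],[0,0,0,0,0,0.015,-1],[0,0,0,0,0,0.015,-1],[0,0,0,0,0,0.007,-1],[0,0,0,0,0,0,-1],[0,0,0,0,0,0,-1]],
  ],
)

```text
t: 31.38
tcp_pos: [0.5191, -0.0379, 0.0607]
tool_rot: [1.0, -0.029, 0.0, -0.0]
force: [-0.0, -0.0, 0.5]
finger_gap: 0.0
gripper_force: 0.0
```

Emit:
servo_tool(
  rows=[
    [[0,0,0,0,0,0.001,-1],[0,0,0,0,0,0,-1]],
  ],
)

```text
t: 31.55
tcp_pos: [0.5194, -0.038, 0.0601]
tool_rot: [1.0, -0.029, 0.001, 0.0]
force: [0.2, 0.7, 0.2]
finger_gap: -0.001
gripper_force: 0.0
```

Emit:
servo_tool(
  rows=[
    [[0,0,0,0,0,0.001,-1],[0,0,0,0,0,0,-1]],
  ],
)

```text
t: 31.72
tcp_pos: [0.5191, -0.0378, 0.0589]
tool_rot: [1.0, -0.028, 0.0, 0.0]
force: [-0.4, 0.2, 0.1]
finger_gap: -0.0
gripper_force: 0.0
```

Emit:
servo_tool(
  rows=[
    [[0,0,0,0,0,0.0005,-1],[0,0,0,0,0,0,-1]],
  ],
)

```text
t: 31.88
tcp_pos: [0.5188, -0.0376, 0.0582]
tool_rot: [1.0, -0.028, 0.0, 0.0]
force: [-0.5, -0.5, 0.8]
finger_gap: -0.004
gripper_force: 0.0
```

Emit:
servo_tool(
  rows=[
    [[0,0,0,0,0,0.0007,-1],[0,0,0,0,0,0,-1]],
  ],
)

```text
t: 32.05
tcp_pos: [0.5189, -0.0376, 0.0574]
tool_rot: [1.0, -0.028, 0.0, 0.0]
force: [-0.3, -1.2, 1.1]
finger_gap: 0.001
gripper_force: 0.4
```

Emit:
servo_tool(
  rows=[
    [[0,0,0,0,0,0.0006,-1],[0,0,0,0,0,0,-1]],
  ],
)

```text
t: 32.22
tcp_pos: [0.5189, -0.0376, 0.0574]
tool_rot: [1.0, -0.028, 0.0, 0.0]
force: [-0.9, -0.3, 6.6]
finger_gap: 0.001
gripper_force: 2.9
```

Emit:
servo_tool(
  rows=[
    [[0,0,0,0,0,-0.036,-1],[0,0,0,0,0,-0.036,0.4],[0,0,0,0,0,-0.034,0.4],[0,0,0,-0.024,0.021,0,0.4],[0,0,0,-0.024,0.021,0,0.4],[0,0,0,-0.024,0.021,0,0.4],[0,0,0,0,0,0,0.4],[0,0,0,0,0,0,0.4]],
  ],
)

```text
t: 32.88
tcp_pos: [0.4423, -0.097, 0.1629]
tool_rot: [1.0, -0.03, -0.0, -0.0]
force: [-0.1, 0.4, 0.5]
finger_gap: 0.703
gripper_force: 0.0
```

```bash
python3 -c "
from h import *
to(.4435,-.096,.112,-3.3)
ci=manip.camera_info('wrist');im=manip.snapshot('wrist')
c=proj('wrist',np.array([.4435,-.096,.118]),ci);print(c)
for a in (-3.3,6.7):
  print(a,[proj('wrist',np.array([.4435+k*np.cos(np.radians(a)),-.096+k*np.sin(np.radians(a)),.118]),ci).round(1).tolist() for k in(-.026,.026)])
np.save('ci4.npy',ci,allow_pickle=True)
cv2.imwrite('pics/w4.png',im);x,y=int(c[0])-80,int(c[1])-70
print(x,y);cv2.imwrite('pics/c4.png',cv2.resize(im[y:y+140,x:x+190],None,fx=4,fy=4,interpolation=cv2.INTER_CUBIC))"
```

```text
{'t': 32.8833, 'tcp_pos': [0.4423, -0.097, 0.1629], 'tool_rot': [0.9996, -0.0298, -0.0003, -0.0002], 'q': [-0.4636, 0.4474, 1.9408, 0.0002, 0.7541, 1.1668], 'force': [-0.0746, 0.381, 0.5016], 'ft_torque': [0.0185, 0.0138, -0.059], 'finger_gap': 0.7033, 'gripper_force': 0.0}
xang -3.42 turn -0.12 then shift 0.0012 -0.001 0.0509
[321.17283529 283.12116747]
-3.3 [[321.5, 327.1], [320.9, 233.6]]
6.7 [[330.0, 326.5], [311.4, 234.4]]
241 213
```

View pics/c4.png

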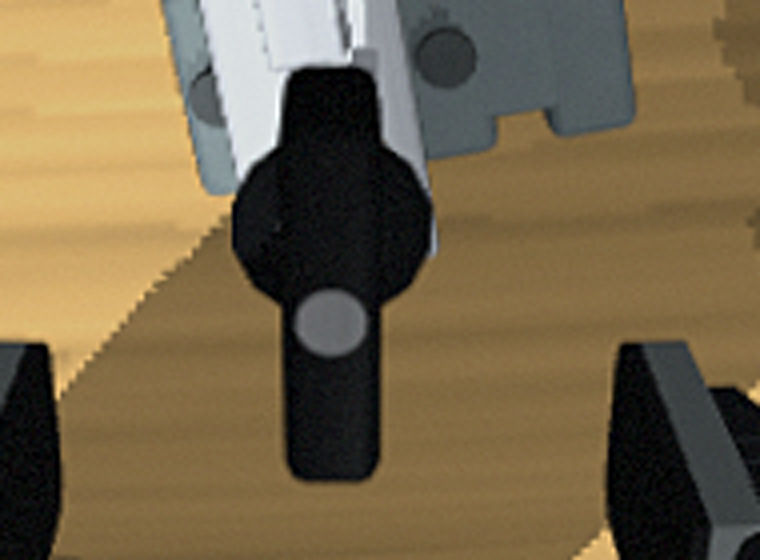

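The near knob's grip bar is upright in the crop, from (331,70) to (331,480), parallel to the jaws within about 1°, so the tracked knob angle is right. The touch readings (bar top 30.45 mm above the board) and the torques both put the squash near 1.5 mm. Each knob therefore needs about 9° more.

Emit:
servo_tool(
  rows=[
    [[0,0,0,0,-0.0005,0.016,0.4],[0,0,0,0,0,0.02,0.3],[0,0,0,0,0,0.0145,0],[0,0,0,0,0,0,-1],[0,0,0,0,0,0,-1],[0,0,0,0,0,0,-1],[0,0,0,0,0,0,-1]],
  ],
)

```text
t: 33.52
tcp_pos: [0.4443, -0.0966, 0.1126]
tool_rot: [1.0, -0.027, 0.001, 0.001]
force: [-0.4, -4.2, -6.9]
finger_gap: 0.137
gripper_force: 73.7
```

Emit:
servo_tool(
  rows=[
    [[0,0,3,0,0,0,-1],[0,0,2,0,0,0,-1],[0,0,2,0,0,0,-1],[0,0,2,0,0,0,-1]],
  ],
)

```text
t: 33.85
tcp_pos: [0.4443, -0.0975, 0.1127]
tool_rot: [0.994, -0.106, 0.001, 0.002]
force: [-1.9, -9.1, -7.7]
finger_gap: 0.139
gripper_force: 73.6
```

```bash
python3 -c "
from h import *
tq(2)"
```

```text
t 33.9 xang -12.26 tau6 [0.0239 0.2933] mz 0.195 F [-2.7 -8.1 -8.1] q6 1.327 p [ 0.4442 -0.0975  0.1126]
```

Emit:
servo_tool(
  rows=[
    [[0,0,0,0,0,0,0.4],[0,0,0,0,0,0,0.4],[0,0,0,0,0,-0.02,0.4],[0,0,-5,0,0,-0.03,0.4],[0,0,-7,0,0,0,0.4],[0,0,-7,0,0,0,0.4],[0,0,-7,0,0,0,0.4],[0,0,-7,0,0,0,0.4]],
  ],
)

```text
t: 34.57
tcp_pos: [0.4438, -0.0954, 0.1633]
tool_rot: [0.983, 0.183, 0.001, 0.0]
force: [0.1, -0.3, -0.0]
finger_gap: 0.7
gripper_force: 0.0
```

Emit:
servo_tool(
  rows=[
    [[0,0,0,0.032,0.0075,0,0.4],[0,0,0,0.032,0.0075,0,0.4],[0,0,0,0.032,0.0075,0,0.4],[0,0,0,0.032,0.0075,0,0.4],[0,0,0,0.032,0.0075,0,0.4],[0,0,0,0,0,0,0.4],[0,0,0,0,0,0,0.4]],
  ],
)

```text
t: 35.15
tcp_pos: [0.6079, -0.0734, 0.1628]
tool_rot: [0.983, 0.181, 0.001, 0.0]
force: [-0.4, 0.3, -0.3]
finger_gap: 0.699
gripper_force: 0.0
```

```bash
python3 -c "
from h import *
to(.608,-.0755,.112,20.6)
im=manip.snapshot('wrist');cv2.imwrite('pics/c5.png',cv2.resize(im[200:340,230:420],None,fx=4,fy=4))"
```

```text
{'t': 35.15, 'tcp_pos': [0.6079, -0.0734, 0.1628], 'tool_rot': [0.9835, 0.1809, 0.0009, 0.0002], 'q': [-0.3028, 0.6171, 1.5458, 0.0006, 0.9769, 0.9039], 'force': [-0.4232, 0.3404, -0.3413], 'ft_torque': [0.0067, -0.0157, -0.0188], 'finger_gap': 0.6992, 'gripper_force': 0.0}
xang 20.85 turn 0.25 then shift -0.0006 0.002 0.0508
```

View pics/c5.png

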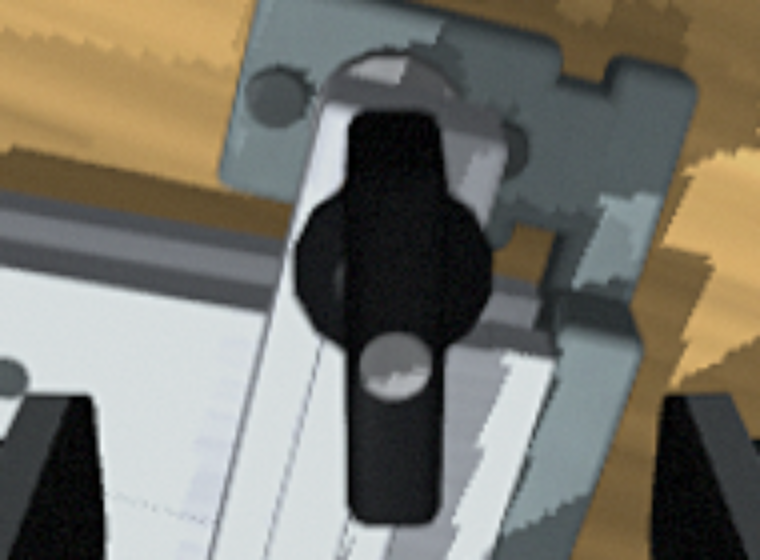

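The far knob's grip bar is upright at (394,110)–(394,520), parallel to the jaws and 2 mm right of centre. At right the board's heel lies flush against the stop.

Emit:
servo_tool(
  rows=[
    [[0,0,0,-0.0005,0.001,0.016,0.4],[0,0,0,0,0,0.02,0.3],[0,0,0,0,0,0.0145,0],[0,0,0,0,0,0,-1],[0,0,0,0,0,0,-1],[0,0,0,0,0,0,-1],[0,0,0,0,0,0,-1]],
  ],
)

```text
t: 35.78
tcp_pos: [0.6061, -0.0766, 0.1129]
tool_rot: [0.984, 0.18, 0.0, 0.001]
force: [-0.9, -5.7, -0.2]
finger_gap: 0.137
gripper_force: 69.1
```

Emit:
servo_tool(
  rows=[
    [[0,0,3,0,0,0,-1],[0,0,2,0,0,0,-1],[0,0,2,0,0,0,-1],[0,0,2,0,0,0,-1]],
  ],
)

```text
t: 36.12
tcp_pos: [0.606, -0.0765, 0.1129]
tool_rot: [0.995, 0.102, 0.0, 0.001]
force: [-1.6, -4.8, -0.4]
finger_gap: 0.137
gripper_force: 69.1
```

```bash
python3 -c "
from h import *
tq(2)"
```

```text
t 36.1667 xang 11.64 tau6 [-0.0358  0.2206] mz 0.187 F [-1.2 -4.6  0. ] q6 1.062 p [ 0.606  -0.0765  0.1129]
```

Emit:
servo_tool(
  rows=[
    [[0,0,0,0,0,0,0.3],[0,0,0,0,0,0,0.3],[0,0,0,0,0,-0.02,0.3],[0,0,0,0,0,-0.03,0.2],[0,0,0,-0.025,-0.002,0,-1],[0,0,0,-0.024,-0.002,0,-1],[0,0,0,0,0,0,-1],[0,0,0,0,0,0,-1]],
  ],
)

```text
t: 36.83
tcp_pos: [0.5565, -0.0809, 0.1625]
tool_rot: [0.995, 0.102, 0.0, -0.0]
force: [-0.2, -0.5, -0.1]
finger_gap: 0.037
gripper_force: 0.0
```

Emit:
servo_tool(
  rows=[
    [[0,0,0,0,0,0.01,-1],[0,0,0,0,0,0.03,-1],[0,0,0,0,0,0.03,-1],[0,0,0,0,0,0.0025,-1],[0,0,0,0,0,0,-1],[0,0,0,0,0,0,-1]],
  ],
)

```text
t: 37.33
tcp_pos: [0.5582, -0.0813, 0.0883]
tool_rot: [0.995, 0.102, -0.0, -0.0]
force: [0.3, 0.8, -0.2]
finger_gap: -0.003
gripper_force: 0.0
```

Emit:
servo_tool(
  rows=[
    [[0,0,0,0,0,0.001,-1],[0,0,0,0,0,0,-1]],
  ],
)

```text
t: 37.5
tcp_pos: [0.5575, -0.0813, 0.0878]
tool_rot: [0.995, 0.102, -0.0, -0.0]
force: [0.0, -1.0, -0.7]
finger_gap: 0.001
gripper_force: 0.0
```

Emit:
servo_tool(
  rows=[
    [[0,0,0,0,0,0.0006,-1],[0,0,0,0,0,0,-1]],
  ],
)

```text
t: 37.67
tcp_pos: [0.5575, -0.0814, 0.0877]
tool_rot: [0.995, 0.102, 0.0, 0.0]
force: [-0.3, 0.6, -0.2]
finger_gap: 0.001
gripper_force: 0.0
```

Emit:
servo_tool(
  rows=[
    [[0,0,0,0,0,0.0005,-1],[0,0,0,0,0,0,-1]],
  ],
)

```text
t: 37.83
tcp_pos: [0.5575, -0.0814, 0.0876]
tool_rot: [0.995, 0.102, 0.0, 0.0]
force: [-0.4, -0.1, 3.2]
finger_gap: -0.0
gripper_force: 1.3
```

Emit:
servo_tool(
  rows=[
    [[0,0,0,0,0,-0.005,-1],[0,0,0,-0.022,0.002,0,-1],[0,0,0,-0.022,0.002,0,-1],[0,0,0,-0.022,0.002,0,-1],[0,0,0,0,0,0,-1],[0,0,0,0,0,0.0045,-1],[0,0,0,0,0,0,-1],[0,0,0,0,0,0,-1]],
  ],
)

```text
t: 38.5
tcp_pos: [0.4953, -0.101, 0.0877]
tool_rot: [0.995, 0.102, 0.001, 0.0]
force: [0.4, 0.5, -0.2]
finger_gap: -0.005
gripper_force: 0.0
```

Emit:
servo_tool(
  rows=[
    [[0,0,0,0,0,0.0006,-1],[0,0,0,0,0,0,-1]],
  ],
)

```text
t: 38.67
tcp_pos: [0.4954, -0.101, 0.0875]
tool_rot: [0.995, 0.103, 0.001, 0.001]
force: [0.1, -0.4, 3.7]
finger_gap: -0.002
gripper_force: 2.0
```

Emit:
servo_tool(
  rows=[
    [[0,0,0,0,0,-0.03,-1],[0,0,0,0,0,-0.04,-1],[0,0,0,0,0,-0.04,-1],[0,0,0,0,0,-0.04,-1],[0,0,0,0,0,0,-1],[0,0,0,0,0,0,-1]],
  ],
)

```text
t: 39.17
tcp_pos: [0.4963, -0.1012, 0.2398]
tool_rot: [0.995, 0.103, 0.003, 0.002]
force: [0.1, -0.3, -0.5]
finger_gap: 0.001
gripper_force: 0.0
```

```bash
python3 -c "
from h import *
st();print(manip.sign_off())"
```

```text
{'t': 39.1667, 'tcp_pos': [0.4963, -0.1012, 0.2398], 'tool_rot': [0.9947, 0.1028, 0.0034, 0.0019], 'q': [-0.4222, 0.3806, 1.7426, 0.0002, 1.0107, 0.9426], 'force': [0.0783, -0.3305, -0.4688], 'ft_torque': [-0.0435, 0.0563, -0.0403], 'finger_gap': 0.0012, 'gripper_force': 0.0}
the job is handed in; nothing more can be done
None
```

The job is handed in after about 39 s: the board is home against the stop and the bar is clamped level to about 0.1 mm, with both feet squashed about 1.85 mm by touch measurement (roughly 37 N each); the jug, thimble and bin were not touched.

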